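# Clamp a glass pane in the soldering jig

### The arm

A 6-joint arm with a two-finger parallel gripper is mounted at the origin on the work surface. World frame = base frame: x ahead of the robot, y to its left, z up, the work surface at z = 0. Lengths are in m, angles in rad, forces in N, time in s.
With the tool pointing down it reaches from about 0.375 to 0.975 m from the base axis. Payload 3.8 kg.
Tool frame: the origin (TCP) lies midway between the tips of the shut fingers; the grasp point (between the pads) lies 19 mm behind it; z points along the fingers, y is the line along which they close (so a half turn about z gives the same grasp; the last joint's range is limited). The gripper opens to 88 mm and grips with 3 to 60 N. Pads are 18 mm wide; open, the fingers measure 123 mm over their backs; the gripper's body (75 mm by 187 mm) begins 45 mm behind the grasp point.
Start: joints at [-1.191, 0.264, 1.604, -0, 1.274, -0.037], TCP at [0.273, -0.617, 0.239] pointing down, gripper open.
Joint ranges: [-2.63, 2.63], [-0.94, 2.18], [0.31, 2.57], [-1.31, 4.45], [0, 2.66], [-2.55, 2.55]. Speed limits (rad/s): [2.57, 2.57, 3.14, 3.14, 3.14, 3.14].

### API

Orientations are given as a rotation vector (axis times angle).
In Python, from cell import manip, inverse_kinematics, cams, order gives the robot as it stands. Calls block until the motion is done:
- manip.move_pose(position, orientation): joint-space move of the TCP to a pose.
- manip.move_linear(position, rate=0.15, rot=None): straight line of the TCP; rot=None keeps the orientation; rate is the mean speed in m/s.
- manip.set_joints(angles): joint-space move.
- manip.set_gripper(opening, force=None): finger opening in m; force is the grip in N (None keeps the last); returns when the fingers have stopped.
- manip.dwell(seconds).
- inverse_kinematics(position, orientation): joint angles nearest the present ones, or None.
- manip.state(): the state.
- cams.capture(name): name is "scene" or "top" or "wrist"; returns a dict with "image" (400x640x3 uint8, blue, green, red), "z_map" (400x640 float32, m along the optical axis (not along the pixel's ray), 0 where there is no reading), "intrinsics" (3x3 intrinsics, pixels), "k1" (the pictures are not rectified: a ray, as slopes to the right and down, at radius r is drawn at 1 + k1 r^2 times it, then the intrinsics apply), "position" and "orientation" of the camera in the world; the wrist camera has in their place "T_tool_cam" (4x4, takes a point from camera to tool coordinates, whose origin is the TCP and whose axes are the flange's). Camera axes: x right, y down, z forward; pixel columns grow to the right and rows downward; lengths in m; the calibration is good to about 2 mm. A picture is of the moment at which its call begins: read the wrist's pose just before it.
A pose or a line that the arm cannot do raises manip.IKError and nothing moves.
- order.close_job(): hands the job in; it is judged then, once.
The state is a dict: "clock": time; "joint_pos": joint angles; "joint_velocities": joint speeds; "tau": joint torques, N m; "tool_pos": TCP position; "tcp_rot": TCP orientation; "contact_force": force on the tool from outside, world axes, zero at the start; "moment": the same for the moment, N m; "gripper_width": finger opening in m; "grasp_force": force on a finger pad.
Only numpy, scipy, OpenCV 4.12 (cv2) and the standard library are available. Lean on these libraries where they do the work, as an engineer would, in place of code of your own. Each camera call takes 0.05 s, during which the arm holds its last target. There are 200 camera calls.

### The job

Push the foil-edged glass pane along the channel of the soldering jig until its edge lies flat against the end block, then push the jig's clamp lever through its quarter turn right up to its end stop, so that the rubber pad holds the pane square against the long fence. Work gently: push rather than squeeze, feel for the end block and the end stop instead of ramming them, leave everything else on the bench where it is, and take your hand away at the end.

Things in the scene. Friction and masses are not known exactly. Their poses are not given: they have to be found in the camera images.
- jig: Soldering jig fixed to the bench: plywood plate 240 (x) x 200 (y) x 12 mm. Origin: centre of its underside, on the bench; z up. In its axes: a dark clamp housing 50 x 50 mm at x = 40, y = -60 mm, top z = 36 mm, with a nose out to y = -26 mm and a rubber pad before it. The pane's channel runs along x between long fence and pad; its -x end is open.
- long_fence (a point): Middle of the face of the jig's long fence, at its foot on the plate (jig x = -10, y = 70, z = 12 mm). The fence is a steel bar along jig x, from x = -115 to 95 mm, 12 mm high; its face looks to jig -y.
- end_block (a point): Middle of the face of the jig's end block, at its foot on the plate (jig x = 75, y = 42, z = 12 mm). A steel bar 12 mm high across the +x end of the channel, y = 15 to 70 mm; its face looks to jig -x.
- home (a point): Where the origin of the pane lies when it touches both end block and long fence, long side along jig x: jig x = 40, y = 42, z = 12 mm.
- pane: Opal glass pane with copper foil round its rim, 70 (x) x 56 (y) x 10 mm, about 0.1 kg, lying loose and a little askew in the channel, 60 to 95 mm short of home. It slides easily (under 2 N). Origin: centre of its underside (12 mm above the bench); x along its long side, towards the end block.
- pad: Rubber clamp pad, 26 (x) x 6 (y) x 9 mm, on a sprung ram driven by the lever. Origin: mid-face, at bench height (the rubber spans z = 13 to 22 mm). Moves along jig +y at jig x = 40 mm: face at y = -6 mm with the lever open, y = 17 mm closed and empty; a pane at home stops it at y = 14 mm, then its spring presses about 8 N. It pushes the pane the last few mm onto the fence.
- lever (a joint): Clamp lever angle, rad. Upright axis at jig x = 40, y = -60 mm. 0 = open, handle towards jig -y; grows clockwise seen from above; at the solid end stop (1.571, a quarter turn) the handle points to jig -x, alongside the channel. Stiff: 0.35 N m to move it, rising to 0.6 N m near the stop (4 to 7 N at the grip); let go it eases back 0.012 rad and stays. Starts between 0 and 0.25.
- lever_grip (a point): Middle of the lever's black round handle, on its centre line, 95 mm from the lever's axis, 48 mm above the bench. The handle is a level rod about 21 mm thick (z = 37 to 59 mm), from 50 to 125 mm from the axis; free space under and round it.
- flux_bottle: Bystander: white jar with screw cap, 42 mm across, 82 mm high, standing beside the jig outside the lever's sweep. Origin: centre of its foot.
- foil_roll: Bystander: small copper ring-shaped roll, 28 mm across, 10 mm high, lying on the jig plate near its far right corner. Origin: centre of its underside.
- solder_spool: Bystander: metal spool, 60 mm across, 46 mm high, on the left. Origin: centre of its foot.
- iron_rest: Bystander: bent sheet-metal rest with two notched ends, 60 x 50 x 47 mm, on the left. Origin: centre of its underside.
- flux_brush: Bystander: small brush lying on the bench on the right. Origin: underside.
- glass_vase: Bystander: clear glass vase, 72 mm across, 150 mm high, on the left. Origin: centre of its foot.
- offcut: Bystander: amber glass strip, 90 x 50 x 6 mm, lying on a hardboard sheet on the right. Origin: centre of its underside.
There are look-alikes about, which are no part of the job. What is meant by the pane is not brown, and is the larger of those in its own colour.

How it is judged:
On the way, in this order (a step that is already met when the one before it is completed fails the run):
1. the pane lies in the channel, flat up against the end block (within 2 mm, square within 0.04 rad) (x of pane in the frame of jig above 0.038 m and y of pane in the frame of jig between 0.025 and 0.044 m and z of pane in the frame of jig below 0.015 m and angle between the x axis of pane and the x axis of jig, either way round below 0.04 rad), for 0.2 s.
2. the lever is at its end stop (value of joint lever above 1.54 rad), for 0.2 s.
At the end, for the whole second after the job is handed in: The lever is at its end stop (within 0.03 rad), the pane lies flat on the plate within 2 mm of the end block and of the long fence and square to it within 0.04 rad, at rest, and the pad presses on it with more than 2 N (value of joint lever above 1.54 rad and x of pane in the frame of jig between 0.038 and 0.042 m and y of pane in the frame of jig between 0.04 and 0.044 m and z of pane in the frame of jig below 0.015 m and angle between the x axis of pane and the x axis of jig, either way round below 0.04 rad and contact force between pad and pane above 2 N and linear speed of pane below 0.02 m/s); the robot touches nothing.
It fails at once if the pane is pushed or squeezed with more than 20 N (contact force between any of the fingers, the arm and pane above 20 N).
It fails at once if the lever or the jig is rammed or squeezed with more than 25 N (contact force between any of the fingers, the arm and jig above 25 N).
It fails at once if a bystander is moved by more than 15 mm (distance of any of flux_bottle, foil_roll, solder_spool, iron_rest, flux_brush, glass_vase, offcut from where it was at the start of the episode above 0.015 m).
It also fails if it takes over 69 s, if anything falls off the work surface, if the arm or the gripper's body presses on something with over 40 N, if the wrist force passes 120 N, or if a joint passes its speed limit or range.

## Working session

There is one attempt and no reset: what is moved stays moved. The work goes in short steps, each a Python script; the robot and the scene stay as the last script left them, time stands still between calls to the robot, and variables do not carry over. Pictures are saved under pics/ and viewed, at most 10 in all, crops included, and the job is handed in when it is done.

```bash
ls; mkdir -p pics; python3 - <<'E'
from cell import manip,cams
import cv2,numpy as np,pickle
for n in("scene","top"):
    c=cams.capture(n); cv2.imwrite(f"pics/{n}0.png",c["image"]); pickle.dump(c,open(f"{n}0.pkl","wb"))
    print(n,c["intrinsics"].tolist(),c["k1"],c["position"],c["orientation"])
s=manip.state();print(s["clock"],s["tool_pos"],s["tcp_rot"],s["contact_force"])
E
```

```text
pics
scene [[429.1537970370722, 0.0, 318.466799047669], [0.0, 429.1537970370722, 199.21447354834132], [0.0, 0.0, 1.0]] -0.04941251510834255 [ 1.15412907 -0.36059164  0.8489968 ] [-2.11103383 -1.21931519  0.46397544]
top [[447.2144493306173, 0.0, 321.02308899076144], [0.0, 447.2144493306173, 202.91517662818376], [0.0, 0.0, 1.0]] -0.11595357874636629 [ 0.41049671 -0.00276838  1.21751645] [-2.14003359  2.20270008 -0.07114019]
0.1 [ 0.27303195 -0.61664867  0.23754983] [-3.07174719e+00 -6.49581690e-01  5.34960969e-04] [-0.20059257  0.20580472 -0.44956586]
```

View pics/top0.png

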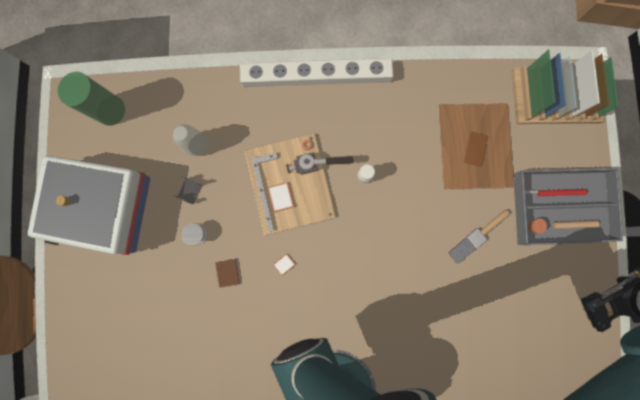

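View pics/scene0.png

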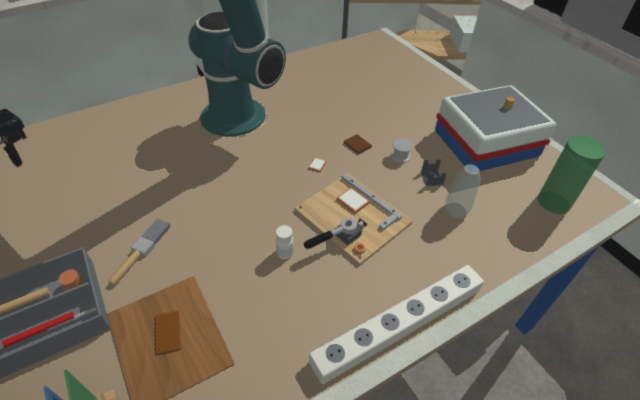

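The candidates for the pane, by top-view pixel, are:
- White pane with a copper rim in the jig, (281,197).
- Small white pane on the bench, (285,265).
- Brown pane, (228,272).
- Amber offcut, (477,149).

The larger white one, in the jig, is the pane. The lever handle is at (340,160), with the flux bottle beside it at (366,173). Next I'll locate the jig coarsely and take a close wrist view.

```bash
cat > h.py <<'E'
import numpy as np,cv2,pickle
from scipy.spatial.transform import Rotation as R
def pose(c,s=None):
    if "T_tool_cam" in c:
        T=np.eye(4);T[:3,:3]=R.from_rotvec(s["tcp_rot"]).as_matrix();T[:3,3]=s["tool_pos"];T=T@np.array(c["T_tool_cam"]);return T[:3,:3],T[:3,3]
    return R.from_rotvec(c["orientation"]).as_matrix(),np.array(c["position"])
def onplane(c,px,z,s=None):
    Rm,p=pose(c,s)
    u=cv2.undistortPoints(np.array(px,float).reshape(-1,1,2),c["intrinsics"],np.array([c["k1"],0,0,0.]))[:,0]
    d=np.c_[u,np.ones(len(u))]@Rm.T
    return (p+d*((z-p[2])/d[:,2])[:,None])
def project(c,P,s=None):
    Rm,p=pose(c,s);q=(np.atleast_2d(P)-p)@Rm
    return cv2.projectPoints(q,np.zeros(3),np.zeros(3),c["intrinsics"],np.array([c["k1"],0,0,0.]))[0][:,0]
def down(yaw): # tool z down, tool x axis at yaw in world
    return (R.from_euler('z',yaw)*R.from_euler('x',np.pi)).as_rotvec()
E
python3 - <<'E'
from h import *
from cell import manip,cams,inverse_kinematics
c=pickle.load(open("top0.pkl","rb"))
print(onplane(c,[(246,151),(312,134),(336,214),(266,233)],.012).round(3).tolist())
print("pane,bottle,handle tip",onplane(c,[(281,197)],.022).round(3),onplane(c,[(366,173)],.08).round(3),onplane(c,[(354,160)],.048).round(3))
w=cams.capture("wrist");print(np.array(w["T_tool_cam"]).round(3).tolist(),w["intrinsics"][0],w["k1"])
s=manip.state();print(R.from_rotvec(s["tcp_rot"]).as_matrix().round(2))
for yaw in (0.2,.2+np.pi,.2+np.pi/2,.2-np.pi/2):
  for p in ([.47,.08,.3],[.37,.06,.015],[.45,.05,.3],[.52,-.03,.05]): 
    q=inverse_kinematics(p,down(yaw));print(yaw,p,None if q is None else np.round(q,2))
E
```

```text
[[0.659, 0.218, 0.012], [0.701, 0.035, 0.012], [0.479, -0.024, 0.012], [0.433, 0.167, 0.012]]
pane,bottle,handle tip [[0.528 0.123 0.022]] [[ 0.578 -0.103  0.08 ]] [[ 0.618 -0.075  0.048]]
[[0.001, -0.967, -0.255, 0.065], [1.0, 0.001, -0.0, 0.0], [0.001, -0.255, 0.967, -0.146], [0.0, 0.0, 0.0, 1.0]] [354.43353293   0.         318.83986195] -0.013816498303669149
[[ 0.91  0.4  -0.  ]
 [ 0.4  -0.91  0.  ]
 [ 0.   -0.   -1.  ]]
0.2 [0.47, 0.08, 0.3] [ 0.12 -0.15  1.93  0.    1.36  1.49]
0.2 [0.37, 0.06, 0.015] [ 0.09 -0.04  2.41  0.    0.77  1.47]
0.2 [0.45, 0.05, 0.3] [ 0.06 -0.2   1.97  0.    1.37  1.43]
0.2 [0.52, -0.03, 0.05] [-0.11  0.17  2.1   0.    0.87  1.27]
3.3415926535897933 [0.47, 0.08, 0.3] [ 0.12 -0.15  1.93  0.    1.36 -1.65]
3.3415926535897933 [0.37, 0.06, 0.015] [ 0.09 -0.04  2.41  0.    0.77 -1.68]
3.3415926535897933 [0.45, 0.05, 0.3] [ 0.06 -0.2   1.97  0.    1.37 -1.72]
3.3415926535897933 [0.52, -0.03, 0.05] [-0.11  0.17  2.1   0.    0.87 -1.88]
1.7707963267948965 [0.47, 0.08, 0.3] [ 0.12 -0.15  1.93 -0.    1.36 -0.08]
1.7707963267948965 [0.37, 0.06, 0.015] [ 0.09 -0.04  2.41 -0.    0.77 -0.11]
1.7707963267948965 [0.45, 0.05, 0.3] [ 0.06 -0.2   1.97 -0.    1.37 -0.14]
1.7707963267948965 [0.52, -0.03, 0.05] [-0.11  0.17  2.1  -0.    0.87 -0.31]
-1.3707963267948966 [0.47, 0.08, 0.3] None
-1.3707963267948966 [0.37, 0.06, 0.015] None
-1.3707963267948966 [0.45, 0.05, 0.3] None
-1.3707963267948966 [0.52, -0.03, 0.05] None
```

```bash
python3 - <<'E'
from h import *
from cell import manip,cams
manip.set_gripper(.012)
manip.move_pose([.565,.095,.2],down(.224+np.pi))
manip.dwell(.3)
s=manip.state();c=cams.capture("wrist");pickle.dump((s,c),open("w1.pkl","wb"));cv2.imwrite("pics/w1.png",c["image"]);print(s["clock"],s["tool_pos"],s["contact_force"],s["gripper_width"])
E
```

```text
4.35 [0.56509048 0.09462118 0.19995924] [ 0.43486584 -0.26996547  0.73296755] 0.011969659224676936
```

View pics/w1.png

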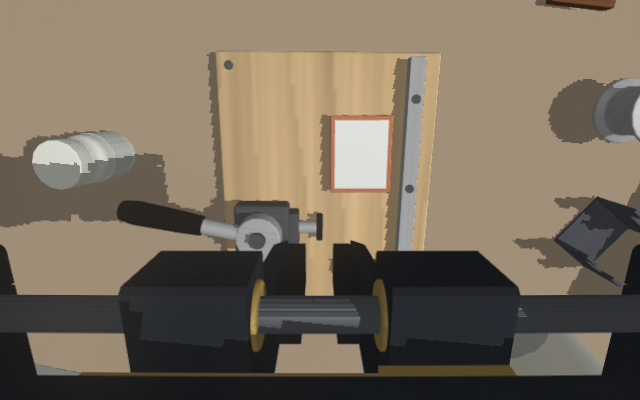

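The pane is at (361,153): white, with a copper rim. The fence runs from (411,58) to (402,250), the plate's open end has corners at (218,52) and (440,52), the lever hub is at (257,240), the handle runs (120,212) to (200,226), and the bottle cap is at (57,165). Next I'll measure these precisely.

```bash
python3 - <<'E'
from h import *
s,c=pickle.load(open("w1.pkl","rb"));im=c["image"];hsv=cv2.cvtColor(im,cv2.COLOR_BGR2HSV).astype(int)
g=cv2.cvtColor(im,cv2.COLOR_BGR2GRAY).astype(float)
# plate outline at -x edge: strongest row gradient per column; left edge / fence edge: per row
def rowedge(cols,r0,r1): 
    d=np.abs(hsv[...,1][r0:r1].astype(float)-0); G=np.abs(np.diff(im[r0:r1].astype(float),axis=0)).sum(2)
    return [(x,r0+G[:,x].argmax()+.5) for x in cols]
def coledge(rows,a,b):
    G=np.abs(np.diff(im[:,a:b].astype(float),axis=1)).sum(2)
    return [(a+G[y].argmax()+.5,y) for y in rows]
def fit(P):
    vx,vy,x,y=cv2.fitLine(np.float32(P[:,:2]),cv2.DIST_HUBER,0,1e-3,1e-3)[:,0];return np.array([vx,vy]),np.array([x,y])
top=onplane(c,rowedge(range(240,400,4),46,58),.012,s)
fen=onplane(c,coledge(range(65,230,4),396,415),.024,s)
lef=onplane(c,coledge(range(60,190,4),210,228),.012,s)
rig=onplane(c,coledge(range(60,230,4),422,446),.012,s)
for n,P in(("backedge",top),("fence",fen),("left",lef),("right",rig)):
    d,p=fit(P); res=np.abs((P[:,:2]-p)@[-d[1],d[0]])
    print(n,"ang",np.degrees(np.arctan2(d[1],d[0])).round(2),"pt",p.round(4),"res",np.median(res).round(4),res.max().round(4))
df,pf=fit(fen)
df=df*np.sign(df[0]);yaw=np.arctan2(df[1],df[0]);ex=df;ey=np.array([-df[1],df[0]])
_,pb=fit(top)
O=ex*(pb@ex+.120)+ey*(pf@ey-.070)
print("jig O",O.round(4),"yaw",yaw.round(4)," left y",np.median(lef[:,:2]@ey-O@ey).round(4)," right y",np.median(rig[:,:2]@ey-O@ey).round(4))
J=lambda P:np.c_[(P[:,:2]-O)@ex,(P[:,:2]-O)@ey]
m=((im.min(2)>150)).astype(np.uint8);m[:,:320]=0;m[:,410:]=0;m[:100]=0;m[200:]=0
cn=max(cv2.findContours(m,0,2)[0],key=cv2.contourArea);b=cv2.boxPoints(cv2.minAreaRect(cn));print("white box px",b.round(1).tolist());print("jig",J(onplane(c,b,.022,s)).round(4).tolist())
print("hub",J(onplane(c,[(257,240)],.055,s)),"handle pts",J(onplane(c,[(120,210),(200,226)],.048,s)).round(4).tolist(),"bottle",J(onplane(c,[(57,165)],.082,s)),"padface",J(onplane(c,[(322,226)],.022,s)))
pickle.dump((O,yaw),open("jig.pkl","wb"))
cv2.imwrite("pics/crop.png",cv2.resize(im[30:260,90:450],None,fx=2,fy=2))
E
```

```text
backedge ang -77.85 pt [0.4519 0.0705] res 0.0004 0.0011
fence ang 12.27 pt [0.5097 0.1617] res 0.0002 0.011
left ang 11.92 pt [ 0.5434 -0.0044] res 0.0006 0.0086
right ang 12.32 pt [0.5264 0.1949] res 0.0003 0.0124
jig O [0.5677 0.1027] yaw 0.2141  left y -0.0992  right y 0.0988
white box px [[334.0, 120.0], [388.0, 120.0], [388.0, 188.0], [334.0, 188.0]]
jig [[-0.0618, 0.0059], [-0.0623, 0.0539], [-0.0005, 0.0576], [0.0, 0.0072]]
hub [[ 0.03994679 -0.06052386]] handle pts [[0.016, -0.181], [0.03, -0.1118]] bottle [[-0.02851963 -0.20453359]] padface [[ 0.03742988 -0.0035708 ]]
```

View pics/crop.png

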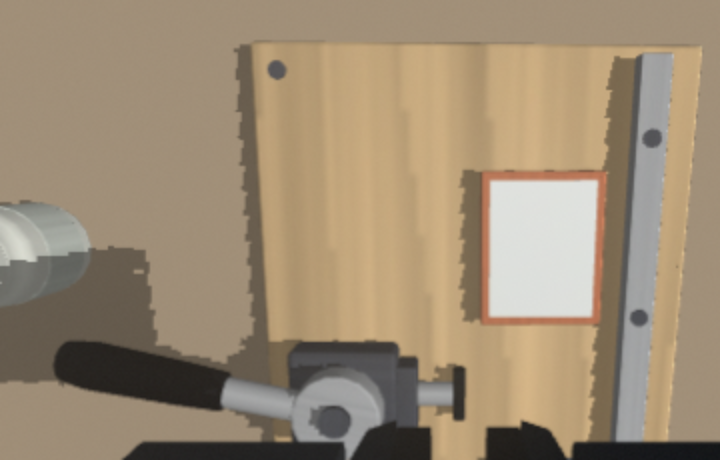

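Check: the jig pose agrees (hub measured at (40,-60.5) mm against nominal (40,-60)). The crop confirms the larger white pane, centred at about jig (-31,31) mm and roughly 0.04 rad askew. I'll push it with square-set fingers.

```bash
cat >> h.py <<'E'
try:
    O,yaw=pickle.load(open("jig.pkl","rb"));ex=np.array([np.cos(yaw),np.sin(yaw)]);ey=np.array([-ex[1],ex[0]])
except OSError: pass
def W(x,y,z): return [*(O+ex*x+ey*y),z]
def FJ(s): f=np.array(s["contact_force"]);return np.array([f[:2]@ex,f[:2]@ey,f[2]])
def PJ(s): p=np.array(s["tool_pos"][:2])-O;return np.array([p@ex,p@ey])
E
python3 - <<'E'
from h import *
from cell import manip
rot=down(yaw+np.pi)
manip.move_pose(W(-.100,.031,.10),rot)
manip.move_linear(W(-.100,.031,.0165),rate=.08)
manip.dwell(.2);b=FJ(manip.state());print("base",b.round(2),manip.state()["clock"])
x=-.100;log=[]
while x<.012:
    st=.003 if x<-.013 else .0005
    x+=st;manip.move_linear(W(x,.031,.0165),rate=.03 if st>.001 else .01)
    s=manip.state();f=FJ(s)-b;log.append((round(x*1e3,1),*f.round(1),*(PJ(s)*1e3).round(1)))
    if f[0]<-4: manip.dwell(.15);print("after dwell",(FJ(manip.state())-b).round(2));break
    if s["clock"]>35: break
for l in log[::4]+log[-8:]:print(*map(float,l))
print(manip.state()["clock"])
E
```

```text
base [-0.28  0.08 -0.36] 6.4167
after dwell [-4.64 -0.33  4.52]
-97.0 0.8 -0.1 0.1 -96.5 31.0
-85.0 1.2 -0.4 0.7 -84.7 31.0
-73.0 0.4 -0.9 0.1 -72.7 31.0
-61.0 0.2 -0.2 0.8 -60.7 31.0
-49.0 0.7 0.5 1.0 -48.7 31.0
-37.0 0.4 0.3 0.2 -36.7 31.0
-25.0 1.0 0.1 0.0 -24.7 31.0
-13.0 0.8 -1.1 1.3 -12.7 31.0
-11.0 0.2 0.0 0.0 -10.9 31.0
-9.0 -0.1 0.1 0.6 -8.9 31.0
-7.0 0.3 0.5 0.4 -6.9 31.0
-5.0 -5.0 -0.6 4.2 -6.0 31.0
-8.5 -0.2 -0.1 -0.0 -8.4 31.0
-8.0 -0.5 0.3 -0.2 -8.0 31.0
-7.5 -0.2 -0.5 -0.9 -7.4 31.0
-7.0 0.3 0.5 0.4 -6.9 31.0
-6.5 -0.0 -0.3 -0.4 -6.4 31.0
-6.0 -1.4 -0.8 0.3 -6.1 31.0
-5.5 -2.1 0.0 2.4 -6.0 31.0
-5.0 -5.0 -0.6 4.2 -6.0 31.0
17.8167
```

The push stalled on something firm at TCP x = -6 mm, which fits the end block. I'll back off, lift clear and look.

```bash
python3 - <<'E'
from h import *
from cell import manip,cams
manip.move_linear(W(-.020,.031,.0165),rate=.06)
manip.move_linear(W(-.020,.031,.13),rate=.15)
manip.move_pose(W(-.07,.03,.2),down(yaw+np.pi));manip.dwell(.2)
s=manip.state();c=cams.capture("wrist");pickle.dump((s,c),open("w2.pkl","wb"))
im=c["image"];print(s["clock"],s["contact_force"])
p=project(c,[W(.005,.070,.022),W(.005,.014,.022),W(.075,.042,.024),W(.075,.070,.024),W(.075,.015,.024)],s);print(p.round(0).tolist())
cv2.imwrite("pics/w2.png",im)
E
```

```text
19.7583 [ 0.65313124 -0.76306733  0.32129811]
[[359.0, 260.0], [302.0, 260.0], [330.0, 324.0], [357.0, 324.0], [304.0, 324.0]]
```

View pics/w2.png

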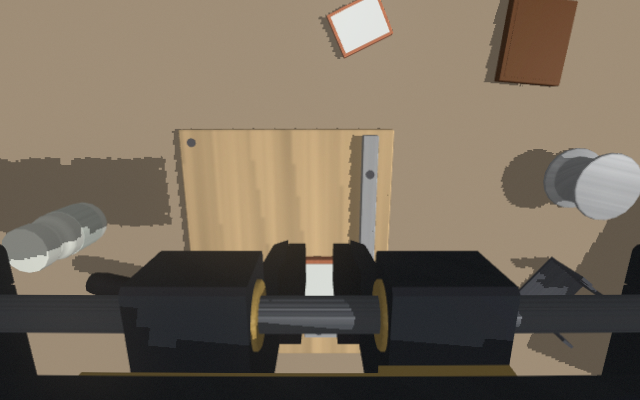

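The view is mostly blocked; the pane's rear edge shows at row ~259 against 260 expected. I'll take a clear view from further along, on the way to the lever.

```bash
python3 - <<'E'
from h import *
from cell import manip,cams
manip.move_pose(W(.11,-.03,.2),down(yaw+np.pi));manip.dwell(.25)
s=manip.state();c=cams.capture("wrist");pickle.dump((s,c),open("w3.pkl","wb"))
im=c["image"];print(s["clock"])
m=(im.min(2)>150).astype(np.uint8);P=project(c,[W(.040,.042,.022)],s)[0].astype(int);k=np.zeros_like(m);k[P[1]-60:P[1]+60,P[0]-60:P[0]+45]=1;m*=k
cn=max(cv2.findContours(m,0,2)[0],key=cv2.contourArea);r=cv2.minAreaRect(cn)
w=onplane(c,cv2.boxPoints(r),.022,s)[:,:2]-O;print("pane white corners jig",np.c_[w@ex,w@ey].round(4).tolist())
q=onplane(c,[(0,0)],.048,s)
print("proj endblock",project(c,[W(.075,.07,.024),W(.075,.015,.024),W(.005,.07,.022)],s).round(0).tolist())
d=(im.max(2)<45).astype(np.uint8);d[250:]=0
print("lever axis px",project(c,[W(.04,-.06,.048),W(.04-.095*np.sin(.2),-.06-.095*np.cos(.2),.048)],s).round(0).tolist())
cv2.imwrite("pics/w3.png",im)
E
```

```text
20.8417
pane white corners jig [[0.0703, 0.006], [0.0077, 0.0059], [0.0088, 0.0539], [0.0715, 0.0564]]
proj endblock [[429.0, 147.0], [368.0, 146.0], [434.0, 64.0]]
lever axis px [[281.0, 106.0], [164.0, 81.0]]
```

View pics/w3.png

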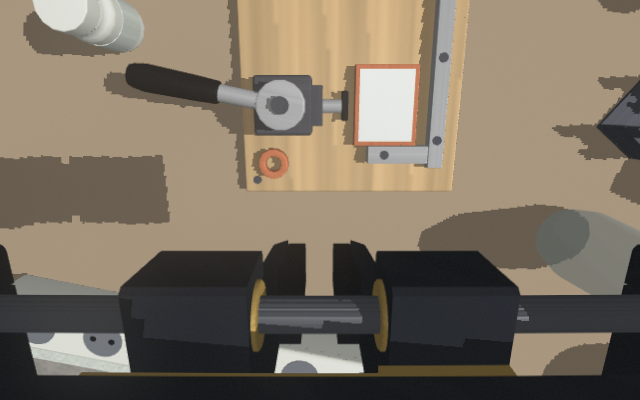

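The pane lies flush against the end block, bounded by (357,66) to (418,146), with its centre near jig (40,31) mm and square. The lever handle's centre line passes through (164,81), so its angle is about 0.2 rad. The bottle at (80,20) is clear of the sweep. Next I'll push the lever with shut fingers, turning with it.

```bash
cat > lev.py <<'E'
from h import *
from cell import manip
A=np.array([.04,-.06]);r=.085;Z=.041
def tan(th): return np.array([-np.cos(th),np.sin(th)])
def tgt(th,off): return W(*(A+r*np.array([-np.sin(th),-np.cos(th)])-off*tan(th)),Z)
def rot(th): return down(yaw+np.pi-th)
def meas(b=0):
    s=manip.state();q=PJ(s)-A;return s,q
E
python3 - <<'E'
from lev import *
manip.set_gripper(0.0,5)
p=tgt(.2,.034);manip.move_pose([p[0],p[1],.14],rot(.2));manip.move_linear(p,rate=.1)
manip.dwell(.2);b=FJ(manip.state());print("base",b.round(2),manip.state()["clock"])
off=.0215;log=[]
ths=list(np.arange(.10,1.44,.04))+list(np.arange(1.45,1.66,.005))
for th in ths:
    manip.move_linear(tgt(th,off),rate=.035 if th<1.44 else .012,rot=rot(th))
    s=manip.state();f=FJ(s)-b;t=tan(th);ft=-f[:2]@t
    e=(PJ(s)-np.array(PJ({"tool_pos":tgt(th,off)})))@t
    log.append((th,ft,f[2],e*1e3,s["clock"]))
    if ft>(11.5 if th>1.44 else 13): break
for l in log[::4]+log[-14:]:print(*[round(float(v),2) for v in l])
E
```

```text
base [-0.41  0.45  0.03] 23.2167
0.1 0.89 0.11 -0.12 23.51
0.26 4.15 -0.63 -0.98 24.51
0.42 3.64 1.67 -0.09 25.51
0.58 4.22 2.11 0.08 26.51
0.74 4.12 2.08 0.09 27.51
0.9 3.57 1.96 0.07 28.51
1.06 4.68 3.12 0.02 29.51
1.22 5.05 1.22 0.04 30.51
1.38 4.62 1.44 -0.01 31.51
1.46 7.06 2.0 -0.55 32.62
1.48 7.22 1.44 -0.56 33.62
1.5 6.34 2.73 -0.58 34.62
1.52 7.33 1.88 -0.6 35.62
1.54 6.93 0.56 -0.64 36.62
1.56 6.61 1.76 -0.68 37.62
1.58 7.45 1.92 -0.72 38.62
1.53 6.75 0.9 -0.64 36.12
1.53 6.25 1.75 -0.63 36.38
1.54 6.93 0.56 -0.64 36.62
1.54 7.36 1.8 -0.64 36.88
1.55 6.87 0.1 -0.65 37.12
1.55 8.2 0.64 -0.64 37.38
1.56 6.61 1.76 -0.68 37.62
1.56 7.69 1.34 -0.7 37.88
1.57 8.21 0.79 -0.68 38.12
1.57 7.93 1.01 -0.69 38.38
1.58 7.45 1.92 -0.72 38.62
1.58 8.15 0.79 -1.01 38.88
1.59 10.08 0.66 -1.41 39.12
1.59 11.79 0.45 -1.83 39.38
```

The lag and force climb only from 1.58 rad on, so the stop is felt. I'll back off, lift and check.

```bash
python3 - <<'E'
from lev import *
from cell import cams
th=1.59;manip.move_linear(tgt(th,.045),rate=.05)
p=tgt(th,.045);manip.move_linear([p[0],p[1],.2],rate=.15)
manip.move_pose(W(.12,-.01,.2),down(yaw+np.pi));manip.dwell(.25)
s=manip.state();c=cams.capture("wrist");im=c["image"];print(s["clock"],s["contact_force"])
m=(im.min(2)>150).astype(np.uint8);P=project(c,[W(.040,.042,.022)],s)[0].astype(int);k=np.zeros_like(m);k[max(P[1]-60,0):P[1]+60,P[0]-55:P[0]+45]=1;m*=k
r=cv2.minAreaRect(max(cv2.findContours(m,0,2)[0],key=cv2.contourArea))
w=onplane(c,cv2.boxPoints(r),.022,s)[:,:2]-O;print("pane white corners jig",np.c_[w@ex,w@ey].round(4).tolist())
for a in(1.54,1.56): print(a,project(c,[W(*(A+q*np.array([-np.sin(a),-np.cos(a)])),.048) for q in(0,.05,.125)],s).round(1).tolist())
cv2.imwrite("pics/w4.png",im)
E
```

```text
42.725 [-0.12254501  0.42642175  0.4178155 ]
pane white corners jig [[0.0703, 0.0175], [0.0074, 0.0175], [0.0082, 0.0653], [0.0712, 0.0678]]
1.54 [[256.9, 92.2], [252.1, 24.4], [244.3, -88.6]]
1.56 [[256.9, 92.2], [253.4, 24.4], [247.8, -88.7]]
```

View pics/w4.png

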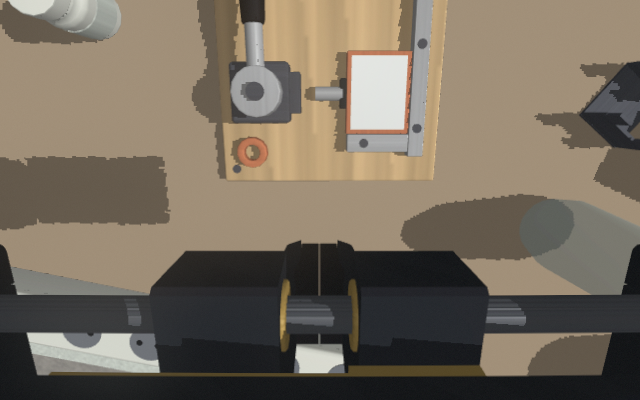

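The pane, (347,50) to (410,133), sits against both the end block and the fence, centred at about jig (39.5,42) mm. The pad touches it, the handle at (253,20) lies where 1.56 rad predicts, and the hand is clear.

```bash
python3 -c "
from cell import order;print(order.close_job())"
```

```text
the job is handed in; nothing more can be done
None
```

I handed the job in at about 43 s of the 69 s allowed. The last picture shows the pane seated against the end block and long fence, the lever at its end stop (about 1.56 rad), the pad touching the pane and the hand clear; I couldn't measure the pad's force, and no verdict came back.

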